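Fit-check a moulded cover in its sample housing

ROBOT

A 6-joint arm with a two-finger parallel gripper is mounted at the origin on a cart in front of the work surface, level with it; the furniture and walls round the work are solid. World frame = base frame: x ahead of the robot, y to its left, z up, the work surface at z = 0. Lengths are in m, angles in rad, forces in N, time in s.
With the tool pointing down it reaches from about 0.35 to 0.975 m from the base axis. Payload 4.9 kg.
Tool frame: the origin (TCP) lies at the very end of the fingers, on their centre line; the grasp point (between the pads) lies ctrl.grip_point_offset behind it (ctrl.grip_point_offset is the distance from the TCP to the grasp point, in m); z points along the fingers, y is the line along which they close (so a half turn about z gives the same grasp; the last joint's range is limited). The gripper opens to 85 mm and grips with 20 to 120 N. Pads are 22 mm wide; open, the fingers measure 114 mm over their backs; the gripper's body (76 mm by 85 mm) begins 54 mm behind the grasp point. The pads swing forward as they close: fully open they stand 13 mm farther back than shut.
Start: joints at [1.008, 0.053, 1.613, -0, 1.476, -0.119], TCP at [0.268, 0.564, 0.231] pointing down, gripper open.
Joint ranges: [-3.01, 3.01], [-1.01, 2.22], [0.06, 2.58], [-1.02, 4.17], [0.09, 2.62], [-3.14, 3.14]. Speed limits (rad/s): [2.57, 2.57, 3.14, 3.14, 3.14, 3.14].

INTERFACE

Orientations are given as a rotation vector (axis times angle).
In Python, from station import ctrl gives the robot as it stands. The module is installed in compiled form; this text tells all that it offers.
- The arm moves only by the tool drive_tool, never from a script. Its argument "steps" is a list of rows, each an object with "translation": the shift along the tool's x, y, z normalised to -1 to 1, where 1 is 4 cm, a list of three; "angular": the turn, a rotation vector about the tool's x, y, z normalised to -1 to 1, where 1 is 8 degrees, a list of three; "gripper": the opening, from 0 (shut) to 1 (fully open). In form: [{"translation": [dx, dy, dz], "angular": [wx, wy, wz], "gripper": gripper}, ...]. A call has 1 to 8 rows; each row shifts and turns the commanded pose from where the row before left it, along the tool's axes as they then stand; what a row does not reach is not made up. A row lasts 1/8 s, in which the tool goes at most 62.5 mm and 10.7 degrees, less where a joint would pass 70% of its speed; a pose out of reach is approached as far as the arm can. A call with a number of a shift or a turn outside -1 to 1 is refused whole. A call with a gripper value outside its range is refused whole. The fingers move at their own pace and stop on an object; "force" is the grip in N (left out, the last holds). Time passes only in rows, so rows that do not move let the fingers close. It gives the time, the measured TCP pose, the force, the opening and the grip force at its end, in the units of the state.
- ctrl.get_obs(): the state, without advancing time (a new reading comes with each control period).
- ctrl.get_image(name): name is "scene" or "side" or "wrist"; returns a dict with "color" (384x512x3 uint8, red, green, blue), "depth" (384x512 float32, m along the optical axis (not along the pixel's ray), 0 where there is no reading), "fx", "fy", "cx", "cy" (pixels), "R" (3x3) and "t" (3): a world point X has camera coordinates R X + t. Camera axes: x right, y down, z forward; pixel columns grow to the right and rows downward; lengths in m; the calibration is good to about 2 mm. A picture is of the moment at which its call begins.
- ctrl.finish_job(): hands the job in; it is judged then, once.
The state is a dict: "t": time; "q": joint angles; "dq": joint speeds; "effort": joint torques, N m; "tool_pos": TCP position; "tool_rot": TCP orientation; "contact_force": force on the tool from outside, world axes, zero at the start; "wrist_torque": the same for the moment, N m; "opening": finger opening in m; "grip_force": force on a finger pad.
Only numpy, scipy, OpenCV 4.12 (cv2) and the standard library are available. Lean on these libraries where they do the work, as an engineer would, in place of code of your own. Each camera call takes 0.05 s, during which the arm holds its last target. There are 200 camera calls.

TASK

A deburring tool has been left lying across the open sample housing: first take it off and lay it flat on the bench. Then try the loose brown cover in the housing: hook its low lip under the ledge, swing its tall end down and press it gently until the spring catch snaps over its top edge, and let go. Do not force the cover, and leave everything else on the bench where it is.

Things in the scene. Friction and masses are not known exactly. Their poses are not given: they have to be found in the camera images.
- housing: Open grey plastic terminal housing, 104 x 89 mm, on a plywood board 128 x 106 x 10 mm fixed to the bench. Origin: centre of the board's underside, on the bench; z up, x from the ledge end to the catch end (at yaw 0 the ledge end faces the robot), y along the ledge. Side walls at y = -39.5 and +39.5 mm, 4 mm thick, far wall from x = 30 to 35 mm: tops 44, far wall 40 mm above the bench.
- seat (a point): Where the seated cover's origin goes (x from -1 to +1.5 mm of it): housing x = 0, y = 0, top of the two rails the cover rests on, 20 mm above the bench. Same axes as the housing. From the seat the end wall under the ledge is at x = -31 mm, the far wall at x = +30 mm; 2.5 mm of play on either side in y.
- ledge_edge (a point): Middle of the ledge's free lower edge: housing x = -25 mm, 35.5 mm above the bench. The ledge spans the width and runs from here back to x = -36.5 mm, overhanging the lip's seat by 6 mm; its underside slopes down to 33.5 mm at the end wall, its top is at 39.5 mm. The lip goes under it with the tall end raised about 30 to 42 degrees, sliding towards -x.
- catch (a joint): Spring catch in a gap of the far wall, 20 mm wide in y; hinge along the housing's y at x = 34 mm, 29 mm above the bench. 0 = at rest, grows to 0.4 rad as the nose swings outwards (+x). The cover's top edge pressed on its ramp pushes it back (a push of 8 to 20 N on top of the tall block); then it springs back to 0 over the cover.
- catch_nose (a point): Lower tip of the catch's nose: housing x = 25.5 mm, 53.5 mm above the bench, 1.5 mm above the top of a seated cover and 2 to 4 mm over its edge. Above it a ramp rises outwards; the catch ends 62 mm above the bench, with a thumb tab out to x = 42 mm.
- cover: The loose brown moulded cover, 59 x 74 x 32 mm, 34 g, the only one not in the rows on the right or in the jig. It lies on its underside. Origin: on the underside, 30 mm from the lip's end. A step in profile along its x: a low lip 10 mm high from x = -30 to -12 mm, then a tall block 32 mm high from x = -12 to +28.5 mm; all 74 mm wide in y (-37 to +37). Grasp it across the block in x (40 mm).
- cover_lip (a point): Upper edge of the lip's end, middle of the width: at x = -30, z = 10 mm in the cover's frame; when the cover is seated it is under the ledge, 30 mm above the bench. Same axes as the cover.
- cover_top_edge (a point): Top edge of the cover's tall end, middle of the width: at x = +28.5, z = 32 mm in the cover's frame. 52 mm above the bench when the cover is seated. Same axes as the cover.
- deburr_tool: Deburring tool, 164 mm long, 60 g: straight hexagonal blue handle 15 mm wide and 14 mm high, from y = -38 to +82 mm, with a thin curved blade beyond y = -38 mm. Origin on its underside; y along the tool, z up. It starts across the housing's two side walls, underside 44 mm above the bench, nearer the ledge than the catch.
- tool_handle (a point): Middle of the blue handle: x = -2.5, y = +22, z = 7 mm in the tool's frame.
- trim_jig: Bystander, fixed: white trimming jig on a plate 150 x 200 mm, with a cover in it; origin near the plate's centre, on the bench; takes up x = -60 to +95, y = -110 to +110 mm of it. 80 mm high, but its hold-down frame stands upright 230 mm high at the far side (x = 60 to 150 mm). The bench's front edge is 190 mm in front of the origin (-x).
- offcut_cup: Bystander: stainless cup 67 mm wide, 54 mm high. Origin: centre of its underside.
- tape_roll: Bystander: roll of masking tape lying flat, 102 mm outside diameter, 24 mm high. Origin: centre of its underside.
- snap_gauge: Bystander: flat grey steel gauge 44 x 90 x 12 mm. Origin: centre of its underside.
- bench_brush: Bystander: small bench brush 40 x 141 x 36 mm. Origin: centre of its underside.
- flush_cutter: Bystander: flush cutter with red grips 48 x 136 x 12 mm. Origin: centre of its underside.
- marker: Bystander: marker pen 13 x 131 x 14 mm. Origin: centre of its underside.
- finger_cot: Bystander: orange rubber finger guard standing upright, 18 mm wide, 31 mm high. Origin: centre of its underside.

How it is judged:
On the way, in this order (a step that is already met when the one before it is completed fails the run):
1. the deburring tool has been taken off the housing and lies flat on the bench (height (world z) of tool_handle below 0.014 m and angle between deburr_tool's own y axis and vertical between 1.5 and 1.64 rad and horizontal distance between tool_handle and housing above 0.06 m and linear speed of deburr_tool below 0.03 m/s), for 0.2 s.
2. the cover's lip is hooked under the ledge while its tall end is still raised (over 6 degrees) (x of cover_lip in the frame of housing below -0.027 m and z of cover_lip in the frame of housing between 0.022 and 0.0345 m and angle between the z axis of cover and the z axis of housing, either way round above 0.105 rad and angle between the x axis of cover and the x axis of housing, either way round below 0.9 rad), for 0.1 s.
At the end, for the whole second after the job is handed in: The cover sits level in the housing (3.4 degrees), its lip 2 mm or more under the ledge and on the rails (3 mm), its top edge within 2.5 mm of 52 mm above the bench, the catch sprung back over it (under 0.04 rad); the deburring tool lies flat on the bench off the housing; both at rest (x of cover_lip in the frame of housing below -0.027 m and z of cover_lip in the frame of housing between 0.027 and 0.033 m and z of cover_top_edge in the frame of housing between 0.048 and 0.0545 m and x of cover_top_edge in the frame of housing above 0.0262 m and y of cover_lip in the frame of housing between -0.004 and 0.004 m and angle between the z axis of cover and the z axis of housing, either way round below 0.06 rad and value of joint catch below 0.04 rad and linear speed of each of cover, deburr_tool below 0.02 m/s and height (world z) of tool_handle below 0.014 m and angle between deburr_tool's own y axis and vertical between 1.5 and 1.64 rad and horizontal distance between tool_handle and housing above 0.06 m); the robot touches nothing.
It fails at once if one of the other things on the bench is pushed more than 25 mm from where it was (distance of any of offcut_cup, tape_roll, snap_gauge, bench_brush, flush_cutter, marker, finger_cot from where it was at the start of the episode above 0.025 m).
It fails at once if the cover is forced against the housing with more than 100 N (contact force between cover and housing above 100 N).
It also fails if it takes over 64 s, if anything falls off the work surface, if the arm or the gripper's body presses on something with over 40 N, if the wrist force passes 120 N, or if a joint passes its speed limit or range.

## Working session

There is one attempt and no reset: what is moved stays moved. The work goes in short steps, Python scripts to look and compute and a tool call to move; the robot and the scene stay as the last step left them, time stands still between calls to the robot, and variables do not carry over. Pictures are saved under pics/ and viewed, at most 10 in all, crops included, and the job is handed in when it is done.

Besides the shell and the picture viewer there is one more tool, called after ">>>" as a command line: name --argument value ..., lists and objects as JSON in quotes. drive_tool: Moves the arm, as the interface text tells. Its arguments: {"type":"object","properties":{"steps":{"type":"array"},"force":{"type":"number"}},"required":["steps"]}

```bash
mkdir -p pics
cat > h.py <<'E'
import numpy as np, cv2
from station import ctrl
from scipy.spatial.transform import Rotation as Rn
def cloud(im):
    d=im["depth"].astype(float); v,u=np.mgrid[:d.shape[0],:d.shape[1]]
    P=np.stack([(u-im["cx"])/im["fx"]*d,(v-im["cy"])/im["fy"]*d,d],-1)
    W=(P-np.array(im["t"]).ravel())@np.array(im["R"]); W[d<=0]=np.nan
    return W
def save(im,n): cv2.imwrite("pics/"+n,im["color"][:,:,::-1])
E
python3 - <<'E'
from h import *
o=ctrl.get_obs(); print(o, ctrl.grip_point_offset)
t=[]
for n in ["scene","side","wrist"]:
    im=ctrl.get_image(n); np.savez("pics/%s0.npz"%n,**im); t.append(im["color"]); R=np.array(im["R"]); print(n,(-R.T@np.array(im["t"])).round(3),R[2].round(2),im["fx"])
save({"color":t[0]},"scene0.png"); save({"color":np.hstack(t[1:])[:, :]},"x.png")
a=cv2.resize(np.hstack(t[1:]),(800,300)); save({"color":a},"sw0.png")
E
```

```text
{'t': 0.0, 'q': array([ 1.00799735e+00,  5.33755275e-02,  1.61430792e+00,  4.60406746e-05,
        1.47600926e+00, -1.19018993e-01]), 'dq': array([-0.00011308,  0.00132583, -0.0010077 , -0.00085263,  0.00174891,
        0.00034811]), 'effort': array([ 8.84028141e-04, -3.93662488e+01, -3.70188761e+01,  5.49666015e-05,
        6.89848443e-03, -1.98596058e-05]), 'tool_pos': array([0.26800776, 0.56392326, 0.23004314]), 'tool_rot': array([-0.69122422, -3.06384097,  0.00308411]), 'contact_force': array([-0.10630083,  0.75754142, -0.05835759]), 'wrist_torque': array([-0.00351322,  0.06439282, -0.0125293 ]), 'grip_force': 0.0, 'opening': 0.08526938841786588} 0.0187
scene [0.187 0.27  0.733] [ 0.41 -0.54 -0.74] 356.8463491153673
side [ 0.534 -1.03   0.479] [ 0.03  0.89 -0.46] 365.36245216762137
wrist [0.201 0.598 0.373] [ 0.27 -0.13 -0.96] 311.7784985373465
```

View pics/scene0.png

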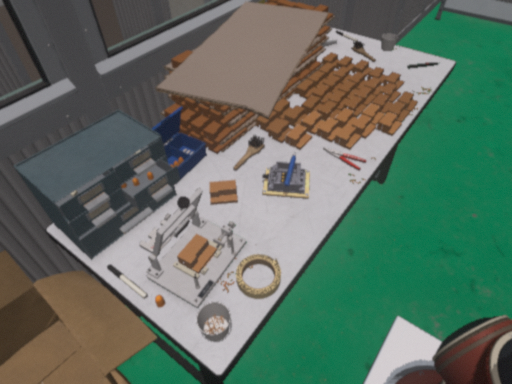

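View pics/sw0.png

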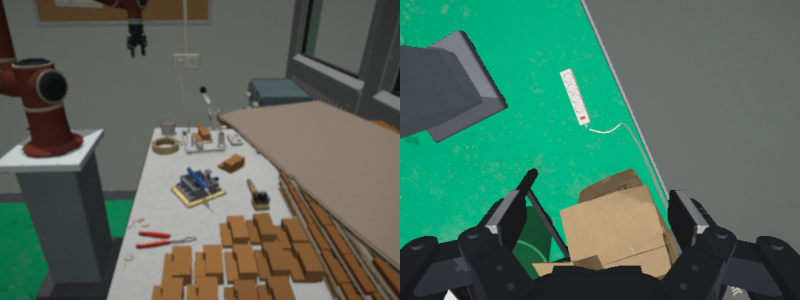

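The scene view shows the housing with the blue tool at about (288,178), the loose cover at (223,191), the jig at (200,255), the tape at (258,277), the cup at (214,320), the brush at (250,152) and the cutter at (345,158). The side view agrees.

Run:
```python
from h import *
L=lambda n:dict(np.load("pics/%s0.npz"%n))
s=L("scene"); d=L("side")
def crop(im,x0,y0,x1,y1,k): return cv2.resize(im["color"][y0:y1,x0:x1],None,fx=k,fy=k,interpolation=cv2.INTER_CUBIC)
a=crop(s,200,135,330,215,6); b=crop(d,200,180,350,280,5.2)
save({"color":cv2.resize(np.vstack([cv2.resize(a,(600,369)),cv2.resize(b,(600,400))]),(450,577))},"z.png")
for n,im in(("scene",s),("side",d)):
    W=cloud(im); C=im["color"].astype(int); r,g,bl=C[...,0],C[...,1],C[...,2]
    reg=(W[...,0]>.3)&(W[...,0]<.75)&(W[...,1]>-.25)&(W[...,1]<.4)&(W[...,2]>.004)&(W[...,2]<.12)
    for nm,m in (("blue",(bl>r+40)&(bl>g+20)),("brown",(r>bl+50)&(r>g+25)),("plywood",(r>150)&(g>130)&(bl<g-25))):
        k,lab,st,ce=cv2.connectedComponentsWithStats((m&reg).astype(np.uint8))
        for i in range(1,k):
            if st[i,4]>40:
                P=W[lab==i]; print(n,nm,st[i],np.nanpercentile(P,[3,50,97],axis=0).round(3).tolist(), cv2.minAreaRect(P[:,:2].astype(np.float32)*1000))
```

```text
scene brown [210 181  26  12 237] [[0.647, -0.235, 0.031], [0.676, -0.208, 0.034], [0.703, -0.178, 0.036]] ((673.4774780273438, -208.29664611816406), (68.61070251464844, 39.12189483642578), 43.26877975463867)
scene brown [211 194  26   9 162] [[0.629, -0.215, 0.009], [0.656, -0.192, 0.012], [0.681, -0.165, 0.014]] ((657.752685546875, -191.41497802734375), (68.66752624511719, 24.405874252319336), 43.23552322387695)
scene brown [178 235  29  29 405] [[0.569, -0.039, 0.049], [0.589, -0.003, 0.051], [0.606, 0.027, 0.054]] ((588.3661499023438, -6.779537200927734), (37.60965347290039, 70.58647918701172), 7.194494247436523)
scene brown [192 245  24  27 257] [[0.551, -0.044, 0.026], [0.562, -0.011, 0.029], [0.575, 0.023, 0.032]] ((563.1508178710938, -10.405311584472656), (22.748979568481445, 73.40390014648438), 7.304603099822998)
scene brown [155 295   9  12  76] [[0.566, 0.115, 0.006], [0.57, 0.121, 0.026], [0.577, 0.127, 0.032]] ((572.7459106445312, 120.57141876220703), (14.180316925048828, 13.41202163696289), 70.14608001708984)
scene plywood [236 255  45  39 390] [[0.394, -0.098, 0.023], [0.432, -0.051, 0.025], [0.485, -0.012, 0.027]] ((439.30621337890625, -54.608177185058594), (95.48065948486328, 96.98242950439453), 87.1978759765625)
side brown [253 158  16  17 147] [[0.565, -0.044, 0.023], [0.584, -0.01, 0.052], [0.603, 0.116, 0.054]] ((577.8560180664062, 35.809776306152344), (35.4697151184082, 164.85328674316406), 10.481791496276855)
side brown [249 171  10   9  71] [[0.549, -0.046, 0.028], [0.561, -0.023, 0.03], [0.575, 0.013, 0.037]] ((559.4170532226562, -15.419464111328125), (23.082151412963867, 63.23269271850586), 9.033203125)
side brown [287 198  25  15 197] [[0.645, -0.245, 0.028], [0.673, -0.217, 0.033], [0.701, -0.186, 0.035]] ((671.5388793945312, -214.09593200683594), (68.48899841308594, 35.95375442504883), 46.33773422241211)
```

View pics/z.png

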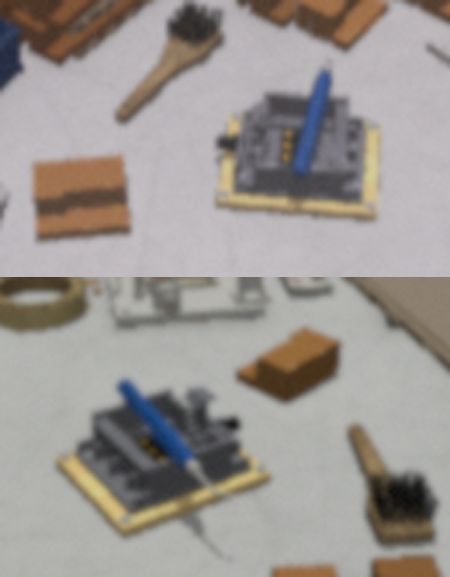

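The crops show the cover with its lip towards the robot's left (-x, +y side), and its block beyond. The tool lies across the housing, with the blade at the far end in the scene view. The housing was outside my search region, so I'm widening it.

Run:
```python
from h import *
L=lambda n:dict(np.load("pics/%s0.npz"%n))
for n in("scene","side"):
    im=L(n); W=cloud(im); C=im["color"].astype(int); r,g,bl=C[...,0],C[...,1],C[...,2]
    reg=(W[...,0]>.3)&(W[...,0]<.9)&(W[...,1]>-.6)&(W[...,1]<-.2)&(W[...,2]>.003)&(W[...,2]<.12)
    for nm,m in (("blue",(bl>r+40)&(bl>g+15)),("plywood",(r>150)&(g>130)&(bl<g-25)&(W[...,2]<.018)),("gray",(abs(r-bl)<30)&(W[...,2]>.015)&(r<150))):
        k,lab,st,ce=cv2.connectedComponentsWithStats((m&reg).astype(np.uint8))
        for i in range(1,k):
            if st[i,4]>60:
                P=W[lab==i]; print(n,nm,st[i],np.nanpercentile(P,[3,50,97],axis=0).round(3).tolist(), cv2.minAreaRect(P[:,:2].astype(np.float32)*1000))
```

```text
scene blue [285 156  10  29 123] [[0.526, -0.395, 0.053], [0.546, -0.345, 0.058], [0.568, -0.299, 0.061]] ((548.4000854492188, -348.7039794921875), (12.449748992919922, 111.69913482666016), 23.560462951660156)
scene plywood [263 172  47  25 243] [[0.484, -0.405, 0.008], [0.52, -0.314, 0.011], [0.601, -0.277, 0.014]] ((552.0001220703125, -340.6949462890625), (126.59077453613281, 96.14662170410156), 29.9906063079834)
scene gray [228 110  22  16  83] [[0.789, -0.475, 0.073], [0.793, -0.423, 0.081], [0.803, -0.392, 0.083]] ((799.6978759765625, -436.5374450683594), (21.77370262145996, 92.81089782714844), 1.0851356983184814)
scene gray [184 134  25  35 163] [[0.815, -0.323, 0.016], [0.82, -0.282, 0.03], [0.888, -0.213, 0.055]] ((837.4793090820312, -278.7393798828125), (68.89044952392578, 141.9734649658203), 43.44774627685547)
scene gray [248 135  16  13 126] [[0.702, -0.437, 0.016], [0.721, -0.418, 0.031], [0.737, -0.4, 0.038]] ((717.7356567382812, -418.31890869140625), (40.161277770996094, 39.56693649291992), 5.322434425354004)
scene gray [262 162  44  31 865] [[0.503, -0.393, 0.015], [0.
[... 886 characters left out ...]
3046875, -346.87109375), (133.01622009277344, 128.27194213867188), 64.76509094238281)
side gray [370 231  44  65 270] [[0.786, -0.597, 0.076], [0.79, -0.515, 0.081], [0.793, -0.433, 0.085]] ((790.4595336914062, -506.84417724609375), (7.630171775817871, 184.51473999023438), 1.0392333269119263)
side gray [322 245  24  17 280] [[0.696, -0.438, 0.016], [0.714, -0.424, 0.031], [0.733, -0.4, 0.037]] ((714.5110473632812, -406.8777160644531), (37.6159782409668, 63.87887191772461), 2.1399145126342773)
side gray [375 256  23  50 133] [[0.78, -0.578, 0.04], [0.788, -0.527, 0.043], [0.789, -0.462, 0.048]] ((786.243408203125, -518.7112426757812), (132.3743133544922, 8.659884452819824), 84.95449829101562)
```

```bash
cat >> h.py <<'E'
def down(yaw,tilt=None):
    "tool down, tool y at yaw deg"
    a=np.radians(yaw); y=np.array([np.cos(a),np.sin(a),0]); z=np.array([0,0,-1.]); return np.stack([np.cross(y,z),y,z],1)
def plan(p1,R1,n,p0=None,R0=None):
    "n equal rows from the measured pose; prints rows, translation in axes at row start"
    o=ctrl.get_obs(); p=np.array(o["tool_pos"] if p0 is None else p0,float); R=Rn.from_rotvec(o["tool_rot"]).as_matrix() if R0 is None else R0
    p1=np.array(p1,float)
    for i in range(n):
        k=n-i; dt=R.T@((p1-p)/k); w=Rn.from_matrix(R.T@R1).as_rotvec()/k
        tu=(dt/.04).round(2); wu=(np.degrees(w)/8).round(2); print(tu.tolist(),wu.tolist())
        p=p+R@(tu*.04); R=R@Rn.from_rotvec(np.radians(wu*8)).as_matrix()
    print("end",p.round(4))
E
python3 -c "
from h import *
plan([.547,-.347,.24],down(23.5),25)"
```

```text
[-0.64, -0.7, -0.01] [-0.0, 0.0, 0.21]
[-0.66, -0.68, -0.01] [-0.0, 0.0, 0.21]
[-0.68, -0.66, -0.01] [-0.0, 0.0, 0.2]
[-0.7, -0.65, -0.01] [-0.0, 0.0, 0.21]
[-0.72, -0.62, -0.01] [-0.0, 0.0, 0.2]
[-0.74, -0.6, -0.01] [-0.0, 0.0, 0.21]
[-0.76, -0.58, -0.01] [-0.0, 0.0, 0.2]
[-0.77, -0.56, -0.01] [-0.0, 0.0, 0.21]
[-0.79, -0.54, -0.01] [-0.0, 0.0, 0.2]
[-0.8, -0.52, -0.01] [-0.0, 0.0, 0.21]
[-0.82, -0.49, -0.01] [-0.0, 0.0, 0.2]
[-0.83, -0.47, -0.01] [-0.0, 0.0, 0.21]
[-0.84, -0.44, -0.01] [-0.0, 0.0, 0.2]
[-0.86, -0.42, -0.01] [-0.0, 0.0, 0.21]
[-0.87, -0.4, -0.01] [-0.0, 0.0, 0.2]
[-0.88, -0.37, -0.01] [-0.0, 0.0, 0.21]
[-0.89, -0.35, -0.01] [-0.0, 0.0, 0.2]
[-0.9, -0.32, -0.01] [-0.0, 0.0, 0.21]
[-0.9, -0.29, -0.01] [-0.0, 0.0, 0.2]
[-0.91, -0.27, -0.0] [-0.0, 0.0, 0.21]
[-0.92, -0.24, -0.01] [-0.0, 0.0, 0.2]
[-0.93, -0.22, -0.0] [-0.0, 0.0, 0.21]
[-0.93, -0.19, -0.01] [-0.0, 0.0, 0.2]
[-0.94, -0.16, -0.0] [-0.0, 0.0, 0.21]
[-0.95, -0.14, -0.01] [-0.01, 0.01, 0.2]
end [ 0.547  -0.3472  0.2401]
```

>>> drive_tool --steps '[{"translation": [-0.64,-0.7,-0.01],"angular": [0,0,0.21],"gripper": 1},{"translation": [-0.66,-0.68,-0.01],"angular": [0,0,0.21],"gripper": 1},{"translation": [-0.68,-0.66,-0.01],"angular": [0,0,0.2],"gripper": 1},{"translation": [-0.7,-0.65,-0.01],"angular": [0,0,0.21],"gripper": 1},{"translation": [-0.72,-0.62,-0.01],"angular": [0,0,0.2],"gripper": 1},{"translation": [-0.74,-0.6,-0.01],"angular": [0,0,0.21],"gripper": 1},{"translation": [-0.76,-0.58,-0.01],"angular": [0,0,0.2],"gripper": 1},{"translation": [-0.77,-0.56,-0.01],"angular": [0,0,0.21],"gripper": 1}]'

```text
t: 1.15
tool_pos: [0.3578, 0.2722, 0.2342]
tool_rot: [-1.04, -2.964, 0.0]
contact_force: [0.4, 0.1, -0.2]
opening: 0.0855
grip_force: 0.0
```

>>> drive_tool --steps '[{"translation": [-0.79,-0.54,-0.01],"angular": [0,0,0.2],"gripper": 1},{"translation": [-0.8,-0.52,-0.01],"angular": [0,0,0.21],"gripper": 1},{"translation": [-0.82,-0.49,-0.01],"angular": [0,0,0.2],"gripper": 1},{"translation": [-0.83,-0.47,-0.01],"angular": [0,0,0.21],"gripper": 1},{"translation": [-0.84,-0.44,-0.01],"angular": [0,0,0.2],"gripper": 1},{"translation": [-0.86,-0.42,-0.01],"angular": [0,0,0.21],"gripper": 1},{"translation": [-0.87,-0.4,-0.01],"angular": [0,0,0.2],"gripper": 1},{"translation": [-0.88,-0.37,-0.01],"angular": [0,0,0.21],"gripper": 1}]'

```text
t: 2.15
tool_pos: [0.4473, -0.0199, 0.2375]
tool_rot: [-1.373, -2.826, -0.0]
contact_force: [0.8, 0.7, 0.4]
opening: 0.0855
grip_force: 0.0
```

>>> drive_tool --steps '[{"translation": [-0.89,-0.35,-0.01],"angular": [0,0,0.2],"gripper": 1},{"translation": [-0.9,-0.32,-0.01],"angular": [0,0,0.21],"gripper": 1},{"translation": [-0.9,-0.29,-0.01],"angular": [0,0,0.2],"gripper": 1},{"translation": [-0.91,-0.27,0],"angular": [0,0,0.21],"gripper": 1},{"translation": [-0.92,-0.24,-0.01],"angular": [0,0,0.2],"gripper": 1},{"translation": [-0.93,-0.22,0],"angular": [0,0,0.21],"gripper": 1},{"translation": [-0.93,-0.19,-0.01],"angular": [0,0,0.2],"gripper": 1},{"translation": [-0.94,-0.16,0],"angular": [0,0,0.21],"gripper": 1}]'

```text
t: 3.15
tool_pos: [0.5362, -0.3111, 0.2392]
tool_rot: [-1.686, -2.65, -0.0]
contact_force: [0.8, -0.1, 0.1]
opening: 0.0847
grip_force: 0.0
```

>>> drive_tool --steps '[{"translation": [-0.95,-0.14,-0.01],"angular": [0,0,0.2],"gripper": 1},{"translation": [0,0,0],"angular": [0,0,0],"gripper": 1},{"translation": [0,0,0],"angular": [0,0,0],"gripper": 1}]'

```text
t: 3.52
tool_pos: [0.5469, -0.3462, 0.2395]
tool_rot: [-1.721, -2.627, -0.001]
contact_force: [-0.2, 0.2, -0.8]
opening: 0.0854
grip_force: 0.0
```

Run:
```python
from h import *
im=ctrl.get_image("wrist"); np.savez("pics/w1.npz",**im); save({"color":cv2.resize(im["color"],(720,540))},"w1.png")
o=ctrl.get_obs(); print(o["t"],o["tool_pos"],o["tool_rot"])
W=cloud(im); C=im["color"].astype(int); r,g,b=C[...,0],C[...,1],C[...,2]; Z=W[...,2]
for nm,m in (("blue",(b>r+40)&(b>g+15)&(Z>.045)&(Z<.07)),("ply",(Z>.006)&(Z<.013)&(r>b+25))):
    P=W[m]; P=P[~np.isnan(P).any(1)]; print(nm,len(P),np.percentile(P,[2,50,98],axis=0).round(4).tolist(),cv2.minAreaRect(P[:,:2].astype(np.float32)*1000))
```

```text
3.575 [ 0.54700573 -0.34590053  0.23976738] [-1.72036890e+00 -2.62762514e+00 -5.31928161e-04]
blue 1750 [[0.5267, -0.3997, 0.0473], [0.5559, -0.3289, 0.0555], [0.8361, -0.2492, 0.0585]] ((689.728515625, -297.0619201660156), (314.675537109375, 117.97789001464844), 21.016036987304688)
ply 7679 [[0.429, -0.6442, 0.0069], [0.6209, -0.4038, 0.0103], [0.7954, -0.1691, 0.0127]] ((589.316162109375, -486.5004577636719), (642.7948608398438, 366.43426513671875), 55.24958419799805)
```

View pics/w1.png

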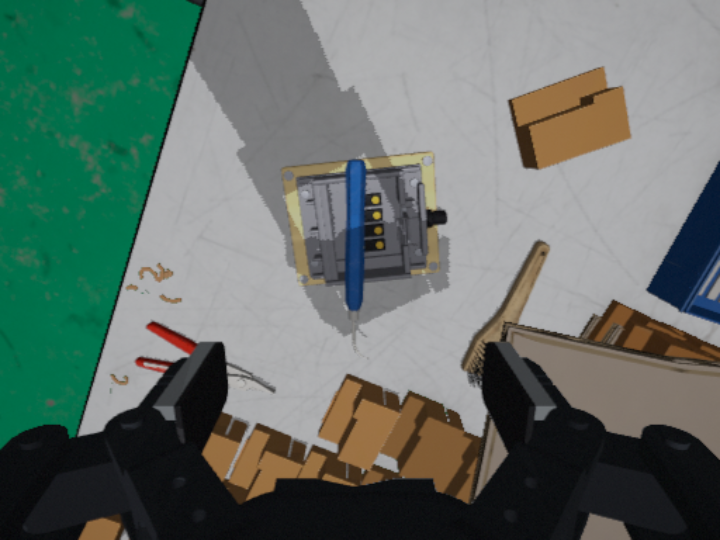

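The wrist view shows the tool handle from (356,160) to (354,308), the blade towards the bottom, the housing around (360,220) with the catch tab at (437,217), and the cover at (570,118) with its lip towards upper left. Next I measure all of these precisely.

Run:
```python
from h import *
im=dict(np.load("pics/w1.npz")); W=cloud(im); C=im["color"].astype(int); r,g,b=C[...,0],C[...,1],C[...,2]; Z=W[...,2]
near=np.hypot(W[...,0]-.552,W[...,1]+.341)<.1
def rep(nm,m):
    m=cv2.morphologyEx(m.astype(np.uint8),cv2.MORPH_OPEN,np.ones((2,2)))>0
    P=W[m]; q=cv2.minAreaRect(P[:,:2].astype(np.float32)*1000); print(nm,len(P),np.median(P[:,2]).round(4),np.round(q[0],1),np.round(q[1],1),round(q[2],1),P.mean(0).round(4)); return P
P=rep("blue",(b>r+40)&(b>g+15)&(Z>.045)&(Z<.07)&near)
rep("ply",near&(Z>.005)&(Z<.07)&~((b>r+40)&(b>g+15))&((r>b+20)|(Z>.025)))
rep("plyonly",near&(Z>.005)&(Z<.014)&(r>b+20))
rep("walltop",near&(Z>.041)&(Z<.047)&~(b>r+20))
rep("catch",near&(Z>.05)&~(b>r+20))
rep("ledge",near&(Z>.037)&(Z<.0415)&~(b>r+20)&(W[...,0]<.54))
nc=np.hypot(W[...,0]-.667,W[...,1]+.202)<.06
rep("block",nc&(Z>.028)&(Z<.037)&(r>b+30)); rep("lip",nc&(Z>.007)&(Z<.013)&(r>b+30)); rep("cover",nc&(Z>.007)&(r>b+30))
s=dict(np.load("pics/scene0.npz")); V=cloud(s); C=s["color"].astype(int)
m=(V[...,2]>.015)&(V[...,2]<.035)&(np.hypot(V[...,0]-.4,V[...,1])<.2)&(V[...,0]<.5)&(V[...,1]<.05); 
k,l,st,_=cv2.connectedComponentsWithStats(m.astype(np.uint8))
for i in range(1,k):
    if st[i,4]>40: print("tape?",st[i],np.nanpercentile(V[l==i],[2,50,98],axis=0).round(3).tolist())
```

```text
blue 1333 nan [ 561.3 -358.6] [ 13.1 139.4] 26.9 [nan nan nan]
ply 4485 nan [ 582.8 -352.2] [123.1 177.5] 43.6 [nan nan nan]
plyonly 1898 nan [ 558.4 -345.4] [129.  109.3] 29.6 [nan nan nan]
walltop 359 nan [ 560.5 -351.5] [ 77.4 103.2] 29.4 [nan nan nan]
catch 40551 nan [ 442.7 -926.1] [1288.2  237.3] 64.3 [nan nan nan]
ledge 548 nan [ 527.  -355.5] [10.5 67.4] 29.9 [nan nan nan]
block 2410 nan [ 687.4 -206.8] [92.4 41.6] 43.0 [nan nan nan]
lip 1360 nan [ 672.4 -200.1] [80.3 53. ] 42.7 [nan nan nan]
cover 4063 nan [ 679.8 -199.5] [91.2 59.8] 41.2 [nan nan nan]
tape? [236 254  45  42 827] [[0.391, -0.102, 0.016], [0.436, -0.052, 0.025], [0.487, -0.006, 0.027]]
```

```bash
cat >> h.py <<'E'
def rep(W,nm,m):
    m=m&~np.isnan(W[...,2]); k,l,st,_=cv2.connectedComponentsWithStats(m.astype(np.uint8)); i=1+st[1:,4].argmax()
    P=W[l==i]; q=cv2.minAreaRect(P[:,:2].astype(np.float32)*1000); print(nm,len(P),"z",np.median(P[:,2]).round(4),"c",np.round(q[0],1),np.round(q[1],1),round(q[2],1),"mean",P.mean(0).round(4)); return P
E
python3 - <<'E'
from h import *
im=dict(np.load("pics/w1.npz")); W=cloud(im); C=im["color"].astype(int); r,g,b=C[...,0],C[...,1],C[...,2]; Z=W[...,2]
near=np.hypot(W[...,0]-.552,W[...,1]+.341)<.1
blue=(b>r+40)&(b>g+15)
rep(W,"blue",blue&(Z>.045)&(Z<.07)&near); 
rep(W,"bluetop",blue&(Z>.056)&(Z<.07)&near)
rep(W,"plyall",near&(Z>.0065)&(Z<.075)); 
rep(W,"upper",near&(Z>.02)&(Z<.075)&~blue); 
rep(W,"catch",near&(Z>.052)&(Z<.07)&~(b>r+20)&(W[...,0]>.56))
rep(W,"ledge",near&(Z>.037)&(Z<.0415)&~(b>r+20)&(W[...,0]<.54))
nc=np.hypot(W[...,0]-.67,W[...,1]+.205)<.065
rep(W,"block",nc&(Z>.030)&(Z<.037)&(r>b+30)); rep(W,"lip",nc&(Z>.007)&(Z<.013)&(r>b+30)); rep(W,"cover",nc&(Z>.007)&(r>b+30))
be=(g>r+60)&(g>b+30)&(Z<-.3)
e=[(u.min() if 0 else np.where(be[v])[0].max(),v) for v in (50,120,200) for u in [be[v]] if be[v].any()]; print([ (W[v,u+4].round(3).tolist()) for u,v in e])
E
```

```text
blue 1333 z 0.0565 c [ 550.8 -350.4] [ 14.6 118.1] 22.4 mean [ 0.5492 -0.3466  0.0558]
bluetop 780 z 0.0572 c [ 550.4 -350.1] [ 10.3 117. ] 23.2 mean [ 0.5482 -0.3453  0.0572]
plyall 9484 z 0.019 c [ 566.8 -359.4] [132.8 149.2] 29.6 mean [ 0.5541 -0.3411  0.0272]
upper 1767 z 0.0323 c [ 586.1 -327.9] [67.3 91.8] 22.4 mean [ 0.5845 -0.3304  0.0362]
catch 296 z 0.0602 c [ 584.6 -327.3] [16.3 19.6] 30.0 mean [ 0.5843 -0.3271  0.0597]
ledge 552 z 0.0394 c [ 526.6 -355.8] [11.5 69.8] 29.6 mean [ 0.5242 -0.3519  0.0394]
block 2371 z 0.0322 c [ 675.6 -208.1] [73.6 39.9] 43.0 mean [ 0.6772 -0.2081  0.0321]
lip 1374 z 0.0104 c [ 669.2 -201.5] [74.3 55.2] 42.8 mean [ 0.6559 -0.1917  0.0104]
cover 4075 z 0.0313 c [ 669.7 -202.1] [74.3 56.8] 42.8 mean [ 0.6684 -0.2032  0.024 ]
[[0.376, -0.289, -0.0], [0.377, -0.373, 0.001], [0.377, -0.485, -0.0]]
```

```bash
python3 -c "
from h import *
plan([.5505,-.350,.12],down(23),4); plan([.5505,-.350,.046],down(23),3,[.5505,-.35,.12],down(23))"
```

```text
[-0.03, 0.01, 0.75] [-0.0, -0.0, 0.02]
[-0.03, 0.01, 0.75] [-0.0, -0.0, 0.02]
[-0.04, 0.01, 0.75] [-0.0, -0.0, 0.02]
[-0.03, 0.01, 0.74] [-0.0, -0.01, 0.01]
end [ 0.5505 -0.35    0.1202]
[0.0, 0.0, 0.62] [0.0, 0.0, 0.0]
[0.0, 0.0, 0.61] [0.0, 0.0, 0.0]
[0.0, 0.0, 0.62] [0.0, 0.0, 0.0]
end [ 0.5505 -0.35    0.046 ]
```

>>> drive_tool --steps '[{"translation": [-0.03,0.01,0.75],"angular": [0,0,0.02],"gripper": 0.38},{"translation": [-0.03,0.01,0.75],"angular": [0,0,0.02],"gripper": 0.38},{"translation": [-0.04,0.01,0.75],"angular": [0,0,0.02],"gripper": 0.38},{"translation": [-0.03,0.01,0.74],"angular": [0,0,0],"gripper": 0.38},{"translation": [0,0,0.62],"angular": [0,0,0],"gripper": 0.38},{"translation": [0,0,0.61],"angular": [0,0,0],"gripper": 0.38},{"translation": [0,0,0.62],"angular": [0,0,0],"gripper": 0.38},{"translation": [0,0,0],"angular": [0,0,0],"gripper": 0.38}]' --force 40

```text
t: 4.58
tool_pos: [0.5492, -0.3486, 0.0442]
tool_rot: [-1.728, -2.617, -0.001]
contact_force: [-0.2, -0.1, -0.7]
opening: 0.0327
grip_force: 0.0
```

>>> drive_tool --steps '[{"translation": [0,0,0],"angular": [0,0,0],"gripper": 0},{"translation": [0,0,0],"angular": [0,0,0],"gripper": 0},{"translation": [0,0,0],"angular": [0,0,0],"gripper": 0},{"translation": [0,0,0],"angular": [0,0,0],"gripper": 0},{"translation": [0,0,-0.5],"angular": [0,0,0],"gripper": 0},{"translation": [0,0,-0.8],"angular": [0,0,0],"gripper": 0},{"translation": [0,0,-0.5],"angular": [0,0,0],"gripper": 0}]'

```text
t: 5.45
tool_pos: [0.5515, -0.3516, 0.1215]
tool_rot: [1.731, 2.618, -0.001]
contact_force: [0.3, -0.4, -1.0]
opening: 0.0126
grip_force: 39.1
```

```bash
python3 -c "
from h import *
o=ctrl.get_obs();p=o['tool_pos'];R=Rn.from_rotvec(o['tool_rot']).as_matrix();print(p,o['opening'],o['grip_force'])
c=np.array([p[0],p[1],.118]);plan([.44,-.195,.118],down(23),7,p,R); plan([.44,-.195,.003],down(23),5,[.44,-.195,.118],down(23))"
```

```text
[ 0.55148392 -0.35162191  0.1215109 ] 0.012562152774305942 39.147118628025055
[0.67, -0.15, 0.01] [0.0, 0.0, 0.0]
[0.67, -0.15, 0.01] [0.0, 0.0, 0.0]
[0.67, -0.15, 0.01] [0.0, 0.0, 0.0]
[0.67, -0.15, 0.01] [0.0, 0.01, 0.0]
[0.67, -0.14, 0.01] [0.0, 0.0, 0.0]
[0.67, -0.15, 0.01] [0.0, 0.01, 0.0]
[0.67, -0.14, 0.02] [0.01, 0.0, 0.01]
end [ 0.4401 -0.1951  0.1179]
[0.0, 0.0, 0.57] [0.0, 0.0, 0.0]
[0.0, 0.0, 0.58] [0.0, 0.0, 0.0]
[0.0, 0.0, 0.57] [0.0, 0.0, 0.0]
[0.0, 0.0, 0.58] [0.0, 0.0, 0.0]
[0.0, 0.0, 0.57] [0.0, 0.0, 0.0]
end [ 0.44   -0.195   0.0032]
```

>>> drive_tool --steps '[{"translation": [0.67,-0.15,0.01],"angular": [0,0,0],"gripper": 0},{"translation": [0.67,-0.15,0.01],"angular": [0,0,0],"gripper": 0},{"translation": [0.67,-0.15,0.01],"angular": [0,0,0],"gripper": 0},{"translation": [0.67,-0.15,0.01],"angular": [0,0,0],"gripper": 0},{"translation": [0.67,-0.14,0.01],"angular": [0,0,0],"gripper": 0},{"translation": [0.67,-0.15,0.01],"angular": [0,0,0],"gripper": 0},{"translation": [0.67,-0.14,0.02],"angular": [0,0,0],"gripper": 0}]'

```text
t: 6.32
tool_pos: [0.4389, -0.1938, 0.1159]
tool_rot: [1.733, 2.62, -0.0]
contact_force: [-1.0, 0.1, -0.2]
opening: 0.013
grip_force: 39.1
```

>>> drive_tool --steps '[{"translation": [0,0,0.6],"angular": [0,0,0],"gripper": 0},{"translation": [0,0,0.8],"angular": [0,0,0],"gripper": 0},{"translation": [0,0,0.7],"angular": [0,0,0],"gripper": 0},{"translation": [0,0,0.4],"angular": [0,0,0],"gripper": 0},{"translation": [0,0,0.25],"angular": [0,0,0],"gripper": 0},{"translation": [0,0,0],"angular": [0,0,0],"gripper": 0},{"translation": [0,0,0],"angular": [0,0,0],"gripper": 0}]'

```text
t: 7.2
tool_pos: [0.4401, -0.1949, 0.0063]
tool_rot: [1.732, 2.619, 0.0]
contact_force: [0.2, -0.2, -0.5]
opening: 0.0128
grip_force: 39.1
```

>>> drive_tool --steps '[{"translation": [0,0,0.05],"angular": [0,0,0],"gripper": 0},{"translation": [0,0,0.04],"angular": [0,0,0],"gripper": 0},{"translation": [0,0,0],"angular": [0,0,0],"gripper": 0}]'

```text
t: 7.58
tool_pos: [0.4402, -0.1949, 0.0039]
tool_rot: [1.732, 2.62, -0.0]
contact_force: [-4.8, 2.8, 12.7]
opening: 0.0131
grip_force: 40.3
```

>>> drive_tool --steps '[{"translation": [0,0,0],"angular": [0,0,0],"gripper": 0.4},{"translation": [0,0,0],"angular": [0,0,0],"gripper": 0.4},{"translation": [0,0,0],"angular": [0,0,0],"gripper": 0.4},{"translation": [0,0,-0.4],"angular": [0,0,0],"gripper": 0.5},{"translation": [0,0,-1],"angular": [0,0,0],"gripper": 0.7},{"translation": [0,0,-1],"angular": [0,0,0],"gripper": 1},{"translation": [0,0,-1],"angular": [0,0,0],"gripper": 1},{"translation": [0,0,-1],"angular": [0,0,0],"gripper": 1}]'

```text
t: 8.57
tool_pos: [0.4394, -0.1944, 0.1803]
tool_rot: [1.732, 2.619, 0.0]
contact_force: [1.3, 0.2, 0.1]
opening: 0.0853
grip_force: 0.0
```

Run:
```python
from h import *
im=ctrl.get_image("side"); s=ctrl.get_image("scene"); 
for n,i in(("side",im),("scene",s)):
    W=cloud(i); C=i["color"].astype(int); r,g,b=C[...,0],C[...,1],C[...,2]
    rep(W,n,(b>r+40)&(b>g+15)&(np.hypot(W[...,0]-.45,W[...,1]+.2)<.1))
    near=np.hypot(W[...,0]-.5555,W[...,1]+.343)<.1
    rep(W,n+"walls",near&(W[...,2]>.041)&(W[...,2]<.047)); rep(W,n+"catch",near&(W[...,2]>.055)&(W[...,2]<.07))
# plan to cover: block centre, offset in cover y
ex=np.array([.682,-.731]); ey=np.array([.731,.682])
o=ctrl.get_obs(); print(o["t"],o["tool_pos"])
plan([.58,-.25,.2],down(-22),6);
```

```text
side 80 z 0.0145 c [ 440.7 -198.3] [ 17.1 106.7] 24.3 mean [ 0.4365 -0.2003  0.014 ]
sidewalls 83 z 0.0439 c [ 567.1 -375.2] [69.5 20.7] 31.4 mean [ 0.5699 -0.3806  0.0437]
sidecatch 52 z 0.0607 c [ 580.  -329.1] [15.2 22.3] 25.1 mean [ 0.5796 -0.3304  0.0603]
scene 152 z 0.0141 c [ 439.3 -193.2] [ 10.6 112.2] 23.8 mean [ 0.4372 -0.1892  0.014 ]
scenewalls 69 z 0.0425 c [ 546.6 -375.8] [40.8 75.8] 66.5 mean [ 0.5524 -0.3778  0.0432]
scenecatch 1 z 0.0554 c [ 583.2 -342.5] [0. 0.] 0.0 mean [ 0.5832 -0.3425  0.0554]
8.675 [ 0.44220505 -0.19620161  0.18481287]
[-0.43, 0.44, -0.06] [0.01, 0.01, 0.94]
[-0.37, 0.49, -0.06] [0.01, 0.01, 0.94]
[-0.3, 0.54, -0.06] [0.01, 0.01, 0.94]
[-0.23, 0.57, -0.06] [0.01, 0.01, 0.94]
[-0.15, 0.6, -0.06] [0.01, 0.0, 0.94]
[-0.08, 0.62, -0.05] [0.02, 0.0, 0.93]
end [ 0.5801 -0.2502  0.1998]
```

```bash
python3 -c "
from h import *
plan([.61,-.27,.24],down(-10),6)"
```

```text
[-0.56, 0.52, -0.22] [0.01, 0.01, 0.69]
[-0.51, 0.58, -0.22] [0.01, 0.01, 0.69]
[-0.45, 0.62, -0.23] [0.01, 0.01, 0.69]
[-0.38, 0.66, -0.22] [0.01, 0.01, 0.69]
[-0.32, 0.69, -0.23] [0.01, 0.01, 0.69]
[-0.25, 0.73, -0.23] [0.01, 0.0, 0.68]
end [ 0.6102 -0.2701  0.24  ]
```

>>> drive_tool --steps '[{"translation": [-0.56,0.52,-0.22],"angular": [0.01,0.01,0.69],"gripper": 1},{"translation": [-0.51,0.58,-0.22],"angular": [0.01,0.01,0.69],"gripper": 1},{"translation": [-0.45,0.62,-0.23],"angular": [0.01,0.01,0.69],"gripper": 1},{"translation": [-0.38,0.66,-0.22],"angular": [0.01,0.01,0.69],"gripper": 1},{"translation": [-0.32,0.69,-0.23],"angular": [0.01,0.01,0.69],"gripper": 1},{"translation": [-0.25,0.73,-0.23],"angular": [0.01,0,0.68],"gripper": 1},{"translation": [0,0,0],"angular": [0,0,0],"gripper": 1},{"translation": [0,0,0],"angular": [0,0,0],"gripper": 1}]'

```text
t: 9.68
tool_pos: [0.6071, -0.2683, 0.2301]
tool_rot: [-2.396, -2.013, 0.006]
contact_force: [-0.5, 0.1, 0.0]
opening: 0.0856
grip_force: 0.0
```

Run:
```python
from h import *
im=ctrl.get_image("wrist"); np.savez("pics/w2.npz",**im); save({"color":im["color"]},"w2.png")
W=cloud(im); C=im["color"].astype(int); r,g,b=C[...,0],C[...,1],C[...,2]; Z=W[...,2]
near=np.hypot(W[...,0]-.5555,W[...,1]+.343)<.1
rep(W,"catch",near&(Z>.055)&(Z<.07)); rep(W,"ledge",near&(Z>.037)&(Z<.0415)&(W[...,0]<.55)); rep(W,"walls",near&(Z>.042)&(Z<.046))
rep(W,"plyall",near&(Z>.0065)&(Z<.075)&~((r<60)&(Z<.03)))
rep(W,"plycol",near&(Z>.006)&(Z<.075)&(r>b+25))
nc=np.hypot(W[...,0]-.67,W[...,1]+.205)<.065
rep(W,"block",nc&(Z>.030)&(Z<.037)&(r>b+30)); rep(W,"cover",nc&(Z>.007)&(r>b+30))
# housing-frame profile of wall tops
a=np.radians(29.7); H=np.array([.5543,-.3423]); d=W[...,:2]-H; hx=d@[np.cos(a),np.sin(a)]; hy=d@[-np.sin(a),np.cos(a)]
m=near&(Z>.0425)&(Z<.0455); 
for s in(-1,1):
    q=m&(np.abs(hx)<25)&(hy*s>.03); print("wall",s,q.sum(),np.percentile(hy[q],[5,50,95]).round(4) if q.any() else 0)
q=near&(Z>.038)&(Z<.041)&(hx<-.02)&(hx>-.045); print("ledge hx",np.percentile(hx[q],[2,50,98]).round(4),"hy",np.percentile(hy[q],[2,98]).round(4), q.sum(), np.degrees(np.arctan2(*np.linalg.svd((W[q][:,:2]-W[q][:,:2].mean(0)),full_matrices=False)[2][0][::-1])))
q=near&(Z>.055)&(Z<.066)&(hx>.01); print("catch hx",np.percentile(hx[q],[2,50,98]).round(4),"hy",np.percentile(hy[q],[2,50,98]).round(4),q.sum())
```

```text
catch 240 z 0.0603 c [ 584.6 -326.7] [16.3 19.5] 29.8 mean [ 0.5851 -0.3262  0.0599]
ledge 566 z 0.0395 c [ 529.  -359.4] [12.4 79.1] 29.6 mean [ 0.5286 -0.358   0.0394]
walls 211 z 0.044 c [ 534.5 -307.8] [70.3  4.2] 29.3 mean [ 0.5353 -0.3072  0.044 ]
plyall 6878 z 0.016 c [ 556.5 -342.8] [131.1 105.7] 29.4 mean [ 0.558  -0.337   0.0225]
plycol 1032 z 0.0102 c [ 543.2 -318.3] [129.5  49.9] 29.5 mean [ 0.5535 -0.2983  0.0102]
block 2464 z 0.0322 c [ 675.5 -207.6] [72.1 39.8] 42.8 mean [ 0.6779 -0.2072  0.0322]
cover 3855 z 0.0316 c [ 669.8 -201.6] [73.1 56.4] 42.8 mean [ 0.6705 -0.2008  0.0247]
wall -1 180 [-0.0447 -0.0428 -0.0412]
wall 1 197 [0.038  0.0399 0.0416]
ledge hx [-0.0357 -0.0302 -0.0247] hy [-0.0409  0.0363] 553 -60.367388540328314
catch hx [0.0262 0.0347 0.042 ] hy [-0.011  -0.0012  0.008 ] 240
```

View pics/w2.png

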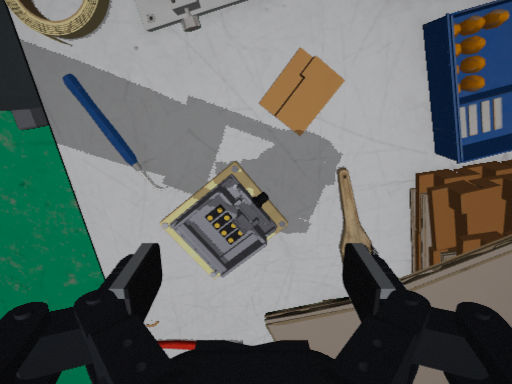

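Housing is at (0.5555,-0.3435), yaw 29.6°. The cover block centre is (0.6755,-0.2078), yaw -47.1°, top at 32 mm, which matches the text. The tool lies flat at (65,75)-(160,185), clear of everything. I'll grip the cover 23 mm off its middle so the pads miss the catch.

```bash
python3 -c "
from h import *
plan([.6587,-.2235,.10],down(-47.1),6); plan([.6587,-.2235,.021],down(-47.1),3,[.6587,-.2235,.10],down(-47.1))"
```

```text
[0.22, 0.19, 0.54] [-0.02, -0.0, 0.77]
[0.24, 0.16, 0.54] [-0.01, -0.0, 0.77]
[0.25, 0.13, 0.54] [-0.02, -0.0, 0.78]
[0.26, 0.1, 0.54] [-0.01, -0.0, 0.77]
[0.28, 0.08, 0.55] [-0.02, -0.0, 0.78]
[0.28, 0.04, 0.54] [-0.01, -0.01, 0.77]
end [ 0.6587 -0.2234  0.1001]
[0.0, 0.0, 0.66] [0.0, 0.0, 0.0]
[0.0, 0.0, 0.66] [0.0, 0.0, 0.0]
[0.0, 0.0, 0.65] [0.0, 0.0, 0.0]
end [ 0.6587 -0.2235  0.0212]
```

>>> drive_tool --steps '[{"translation": [0.22,0.19,0.54],"angular": [-0.02,0,0.77],"gripper": 0.8},{"translation": [0.24,0.16,0.54],"angular": [-0.01,0,0.77],"gripper": 0.8},{"translation": [0.25,0.13,0.54],"angular": [-0.02,0,0.78],"gripper": 0.8},{"translation": [0.26,0.1,0.54],"angular": [-0.01,0,0.77],"gripper": 0.8},{"translation": [0.28,0.08,0.55],"angular": [-0.02,0,0.78],"gripper": 0.8},{"translation": [0.28,0.04,0.54],"angular": [-0.01,-0.01,0.77],"gripper": 0.8},{"translation": [0,0,0],"angular": [0,0,0],"gripper": 0.8},{"translation": [0,0,0],"angular": [0,0,0],"gripper": 0.8}]'

```text
t: 10.72
tool_pos: [0.6595, -0.2243, 0.1017]
tool_rot: [2.922, 1.15, 0.001]
contact_force: [-0.2, -0.1, 0.5]
opening: 0.068
grip_force: 0.0
```

```bash
python3 -c "
from h import *
o=ctrl.get_obs();print(o['tool_pos'],Rn.from_rotvec(o['tool_rot']).as_matrix()[:,1:].round(3).tolist(),o['q'].round(2))
plan([.6587,-.2235,.0205],down(-47.1),4)"
```

```text
[ 0.65952532 -0.22433004  0.10168164] [[0.682, 0.001], [-0.732, -0.001], [0.002, -1.0]] [-0.43  0.32  1.54 -0.    1.29  0.39]
[-0.0, -0.01, 0.51] [0.0, 0.0, 0.0]
[-0.0, -0.01, 0.51] [0.0, 0.0, 0.0]
[-0.0, -0.01, 0.5] [0.01, 0.0, 0.01]
[-0.0, -0.0, 0.51] [0.0, 0.0, 0.0]
end [ 0.6588 -0.2235  0.0205]
```

>>> drive_tool --steps '[{"translation": [0,-0.01,0.51],"angular": [0,0,0],"gripper": 0.8},{"translation": [0,-0.01,0.51],"angular": [0,0,0],"gripper": 0.8},{"translation": [0,-0.01,0.5],"angular": [0,0,0],"gripper": 0.8},{"translation": [0,0,0.51],"angular": [0,0,0],"gripper": 0.8},{"translation": [0,0,0],"angular": [0,0,0],"gripper": 0.8},{"translation": [0,0,0],"angular": [0,0,0],"gripper": 0.8}]' --force 30

```text
t: 11.48
tool_pos: [0.6594, -0.2234, 0.0198]
tool_rot: [2.923, 1.148, 0.001]
contact_force: [0.7, -0.4, -0.5]
opening: 0.0683
grip_force: 0.0
```

>>> drive_tool --steps '[{"translation": [0,0,0],"angular": [0,0,0],"gripper": 0},{"translation": [0,0,0],"angular": [0,0,0],"gripper": 0},{"translation": [0,0,0],"angular": [0,0,0],"gripper": 0},{"translation": [0,0,0],"angular": [0,0,0],"gripper": 0},{"translation": [0,0,0],"angular": [0,0,0],"gripper": 0}]'

```text
t: 12.1
tool_pos: [0.66, -0.2237, 0.0211]
tool_rot: [2.922, 1.148, 0.003]
contact_force: [-0.6, -0.4, 5.4]
opening: 0.0391
grip_force: 32.0
```

```bash
cat >> h.py <<'E'
HP=np.array([.5555,-.3435,0]); HR=Rn.from_euler("z",29.6,degrees=True).as_matrix()
G=np.array([.00825,-.023,.021])  # TCP in the cover frame
def hold(lx,lz,th,ly=0):
    "tool pose for cover_lip at housing (lx,ly,lz) [m], tall end raised th deg"
    Rc=HR@Rn.from_euler("y",-th,degrees=True).as_matrix()
    org=HP+HR@np.array([lx,ly,lz])-Rc@np.array([-.03,0,.01])
    return org+Rc@G, np.stack([Rc[:,1],Rc[:,0],-Rc[:,2]],1)
def where():
    "cover_lip in housing and tilt, from the measured tool pose, if the grasp holds"
    o=ctrl.get_obs(); R=Rn.from_rotvec(o["tool_rot"]).as_matrix(); Rc=np.stack([R[:,1],R[:,0],-R[:,2]],1)
    lip=np.array(o["tool_pos"])+Rc@(np.array([-.03,0,.01])-G); h=HR.T@(lip-HP); x=HR.T@Rc[:,0]
    print("t",o["t"],"lip",(h*1e3).round(1),"th",np.degrees(np.arcsin(x[2])).round(1),"yaw",np.degrees(np.arctan2(x[1],x[0])).round(1),"F_h",(HR.T@o["contact_force"]).round(1),"grip",o["opening"],"q",o["q"].round(2))
E
python3 -c "
from h import *
o=ctrl.get_obs();p=np.array(o['tool_pos']);R=Rn.from_rotvec(o['tool_rot']).as_matrix()
p1,R1=hold(-.020,.085,40); print(p1)
q=p+[0,0,.1]; plan(q,R,3); plan(p1,R1,12,q,R)"
```

```text
[ 0.5688001  -0.36239663  0.11801311]
[0.0, 0.0, -0.83] [0.0, 0.0, 0.0]
[0.0, 0.0, -0.83] [0.0, 0.0, 0.0]
[0.0, 0.01, -0.84] [0.0, 0.0, 0.0]
end [ 0.66   -0.2239  0.1211]
[-0.34, 0.08, 0.01] [-0.35, 0.28, -0.76]
[-0.34, 0.05, -0.0] [-0.35, 0.28, -0.76]
[-0.35, 0.01, -0.02] [-0.35, 0.28, -0.76]
[-0.34, -0.03, -0.03] [-0.35, 0.28, -0.77]
[-0.34, -0.06, -0.05] [-0.35, 0.28, -0.76]
[-0.33, -0.09, -0.06] [-0.35, 0.28, -0.77]
[-0.31, -0.12, -0.08] [-0.35, 0.28, -0.76]
[-0.29, -0.15, -0.1] [-0.35, 0.28, -0.77]
[-0.27, -0.18, -0.12] [-0.35, 0.28, -0.76]
[-0.25, -0.2, -0.13] [-0.35, 0.28, -0.77]
[-0.22, -0.22, -0.16] [-0.35, 0.28, -0.76]
[-0.19, -0.23, -0.17] [-0.34, 0.28, -0.77]
end [ 0.5687 -0.3624  0.1178]
```

>>> drive_tool --steps '[{"translation": [0,0,-0.5],"angular": [0,0,0],"gripper": 0},{"translation": [0,0,-1],"angular": [0,0,0],"gripper": 0},{"translation": [0,0,-1],"angular": [0,0,0],"gripper": 0},{"translation": [-0.34,0.08,0.01],"angular": [-0.35,0.28,-0.76],"gripper": 0},{"translation": [-0.34,0.05,0],"angular": [-0.35,0.28,-0.76],"gripper": 0},{"translation": [-0.35,0.01,-0.02],"angular": [-0.35,0.28,-0.76],"gripper": 0},{"translation": [-0.34,-0.03,-0.03],"angular": [-0.35,0.28,-0.77],"gripper": 0},{"translation": [-0.34,-0.06,-0.05],"angular": [-0.35,0.28,-0.76],"gripper": 0}]'

```text
t: 13.1
tool_pos: [0.6201, -0.281, 0.119]
tool_rot: [2.365, 1.778, 0.402]
contact_force: [0.2, 0.5, -0.7]
opening: 0.0392
grip_force: 31.4
```

>>> drive_tool --steps '[{"translation": [-0.33,-0.09,-0.06],"angular": [-0.35,0.28,-0.77],"gripper": 0},{"translation": [-0.31,-0.12,-0.08],"angular": [-0.35,0.28,-0.76],"gripper": 0},{"translation": [-0.29,-0.15,-0.1],"angular": [-0.35,0.28,-0.77],"gripper": 0},{"translation": [-0.27,-0.18,-0.12],"angular": [-0.35,0.28,-0.76],"gripper": 0},{"translation": [-0.25,-0.2,-0.13],"angular": [-0.35,0.28,-0.77],"gripper": 0},{"translation": [-0.22,-0.22,-0.16],"angular": [-0.35,0.28,-0.76],"gripper": 0},{"translation": [-0.19,-0.23,-0.17],"angular": [-0.34,0.28,-0.77],"gripper": 0},{"translation": [0,0,0],"angular": [0,0,0],"gripper": 0}]'

```text
t: 14.1
tool_pos: [0.5667, -0.363, 0.1161]
tool_rot: [1.347, 2.306, 0.839]
contact_force: [1.0, -0.2, 0.1]
opening: 0.0395
grip_force: 31.4
```

Run:
```python
from h import *
where()
a=ctrl.get_image("side")["color"]; im=ctrl.get_image("wrist"); w=im["color"]; np.savez("pics/w3.npz",**im)
save({"color":np.hstack([cv2.resize(a[160:280,190:350],(400,300)),cv2.resize(w,(400,300))])},"w3.png")
plan(*hold(-.020,.06,40),2)
```

```text
t 14.1 lip [-22.1   0.7  83.2] th 39.9 yaw -0.3 F_h [ 0.7 -0.7  0.1] grip 0.03949667147908105 q [-0.95  0.19  1.78  0.75  1.21 -1.76]
[-0.02, -0.18, 0.23] [-0.01, -0.01, -0.01]
[-0.01, -0.19, 0.23] [-0.0, -0.0, -0.0]
end [ 0.5686 -0.3623  0.093 ]
```

View pics/w3.png

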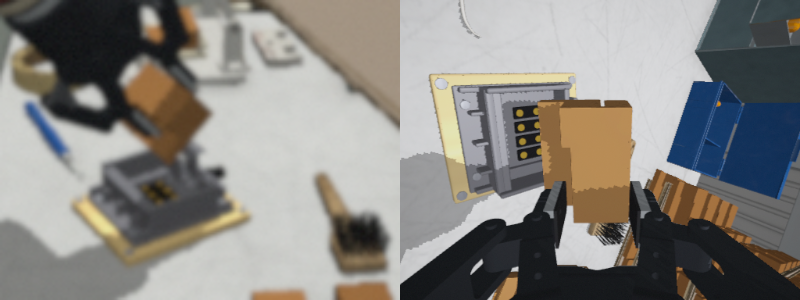

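The side view shows the cover held raised over the housing. The wrist view shows the block between the pads, lip towards the ledge end. I'll check the in-hand pose numerically.

Run:
```python
from h import *
im=dict(np.load("pics/w3.npz")); W=cloud(im); C=im["color"].astype(int); r,g,b=C[...,0],C[...,1],C[...,2]
o=ctrl.get_obs(); R=Rn.from_rotvec(o["tool_rot"]).as_matrix(); Rc=np.stack([R[:,1],R[:,0],-R[:,2]],1)
c=(W-np.array(o["tool_pos"]))@Rc+G
br=(r>b+40)&(np.linalg.norm(c,axis=-1)<.06)
for nm,m in (("top",br&(c[...,2]>.027)),("lip",br&(c[...,2]<.02)&(c[...,2]>.004)&(c[...,0]<-.01))):
    P=c[m]; A=np.c_[P[:,:2],np.ones(len(P))]; f=np.linalg.lstsq(A,P[:,2],rcond=None)[0]
    print(nm,len(P),(np.percentile(P,[1,50,99],axis=0)*1e3).round(1).tolist(),"plane",f.round(4), cv2.minAreaRect((P[:,:2]*1e3).astype(np.float32)))
h=(W-HP)@HR; Z=h[...,2]
q=(np.abs(Z-.0395)<.0015)&(h[...,0]<-.02)&(h[...,0]>-.045)&(np.abs(h[...,1])<.045); print("ledge",q.sum(),(np.percentile(h[q],[2,50,98],axis=0)*1e3).round(1).tolist())
```

```text
top 11890 [[-10.2, -37.3, 29.3], [10.2, 4.1, 31.0], [28.2, 33.7, 32.4]] plane [-0.0051 -0.003   0.031 ] ((9.132777214050293, -2.497455596923828), (39.82404708862305, 73.61604309082031), 1.322202444076538)
lip 3327 [[-27.7, -33.7, 7.4], [-20.1, 4.0, 9.3], [-10.2, 34.2, 10.7]] plane [-0.0001 -0.0048  0.0093] ((-19.074691772460938, -2.4373435974121094), (18.119972229003906, 73.59220123291016), 0.3452220857143402)
ledge 2431 [[-36.6, -39.8, 38.1], [-31.3, 2.5, 39.3], [-25.6, 38.0, 40.7]]
```

```bash
sed -i 's/^G=.*/G=np.array([.0078,-.0215,.0217])/' h.py; python3 -c "
from h import *
where()
plan(*hold(-.0215,.055,41),3)
p,R=hold(-.0215,.055,41)
plan(*hold(-.022,.0325,41),4,p,R)"
```

```text
t 14.2 lip [-19.9  -0.1  83.5] th 39.9 yaw -0.2 F_h [ 0.2 -0.1 -0.7] grip 0.03936089938766249 q [-0.95  0.19  1.78  0.75  1.21 -1.76]
[0.0, -0.16, 0.17] [-0.05, -0.0, -0.0]
[0.0, -0.17, 0.16] [-0.04, -0.01, -0.01]
[0.0, -0.17, 0.17] [-0.05, -0.0, -0.0]
end [ 0.5656 -0.3627  0.0885]
[0.0, -0.09, 0.1] [0.0, 0.0, 0.0]
[0.0, -0.1, 0.11] [0.0, 0.0, 0.0]
[0.0, -0.09, 0.1] [0.0, 0.0, 0.0]
[-0.0, -0.1, 0.11] [0.0, 0.0, 0.0]
end [ 0.5652 -0.3627  0.066 ]
```

>>> drive_tool --steps '[{"translation": [0,-0.16,0.17],"angular": [-0.05,0,0],"gripper": 0},{"translation": [0,-0.17,0.16],"angular": [-0.04,-0.01,-0.01],"gripper": 0},{"translation": [0,-0.17,0.17],"angular": [-0.05,0,0],"gripper": 0},{"translation": [0,-0.09,0.1],"angular": [0,0,0],"gripper": 0},{"translation": [0,-0.1,0.11],"angular": [0,0,0],"gripper": 0},{"translation": [0,0,0],"angular": [0,0,0],"gripper": 0}]'

```text
t: 14.95
tool_pos: [0.5653, -0.3628, 0.0763]
tool_rot: [1.334, 2.293, 0.859]
contact_force: [0.2, -0.9, -1.0]
opening: 0.0394
grip_force: 31.4
```

```bash
python3 -c "
from h import *
where()
plan(*hold(-.022,.0325,41),3)"
```

```text
t 14.95 lip [-21.9  -0.1  42.6] th 41.0 yaw 0.0 F_h [-0.3 -0.9 -1. ] grip 0.03941154095458078 q [-0.96  0.25  1.8   0.79  1.16 -1.83]
[0.0, -0.06, 0.06] [0.0, -0.0, 0.0]
[0.0, -0.05, 0.06] [0.0, -0.01, 0.0]
[0.0, -0.06, 0.07] [0.0, -0.0, 0.0]
end [ 0.5651 -0.3628  0.0661]
```

>>> drive_tool --steps '[{"translation": [0,-0.06,0.06],"angular": [0,0,0],"gripper": 0},{"translation": [0,-0.05,0.06],"angular": [0,0,0],"gripper": 0},{"translation": [0,-0.06,0.07],"angular": [0,0,0],"gripper": 0},{"translation": [0,0,0],"angular": [0,0,0],"gripper": 0}]'

```text
t: 15.45
tool_pos: [0.5651, -0.3628, 0.0662]
tool_rot: [1.333, 2.293, 0.859]
contact_force: [-0.1, -0.2, 0.0]
opening: 0.0394
grip_force: 31.4
```

Run:
```python
from h import *
where()
im=ctrl.get_image("wrist"); a=ctrl.get_image("side"); s=ctrl.get_image("scene")
save({"color":np.hstack([cv2.resize(a["color"][180:270,205:325],(400,300)),cv2.resize(im["color"],(400,300))])},"w4.png")
W=cloud(im); h=(W-HP)@HR; Z=h[...,2]; C=im["color"].astype(int); r,g,b=C[...,0],C[...,1],C[...,2]
q=(np.abs(Z-.0395)<.002)&(h[...,0]<-.02)&(h[...,0]>-.045)&(np.abs(h[...,1])<.045)&(r<b+25); print("ledge",q.sum(),(np.percentile(h[q],[2,50,98],axis=0)*1e3).round(1).tolist())
o=ctrl.get_obs(); R=Rn.from_rotvec(o["tool_rot"]).as_matrix(); Rc=np.stack([R[:,1],R[:,0],-R[:,2]],1); c=(W-np.array(o["tool_pos"]))@Rc+G
m=(r>b+40)&(np.linalg.norm(c,axis=-1)<.06)&(c[...,0]<-.01)&(c[...,2]<.02)&(c[...,2]>.004); print("lip h",m.sum(),(np.percentile(h[m],[1,50,99],axis=0)*1e3).round(1).tolist(),"c",(np.percentile(c[m],[1,50,99],axis=0)*1e3).round(1).tolist())
p,R=hold(-.022,.0325,41); plan(*hold(-.0285,.0315,41),4)
```

```text
t 15.45 lip [-22.   -0.   32.6] th 41.0 yaw 0.0 F_h [-0.2 -0.1  0. ] grip 0.03936667439371845 q [-0.96  0.27  1.8   0.8   1.15 -1.85]
ledge 3238 [[-36.8, -31.2, 37.7], [-32.0, 8.2, 39.3], [-25.9, 39.6, 40.5]]
lip h 3358 [[-20.2, -32.0, 33.4], [-14.2, 5.4, 39.0], [-6.4, 36.0, 45.8]] c [[-28.0, -31.5, 6.8], [-20.3, 5.8, 9.3], [-10.2, 36.4, 10.8]]
[0.0, -0.04, -0.02] [0.0, -0.0, 0.0]
[0.0, -0.04, -0.02] [0.0, -0.0, 0.0]
[0.01, -0.04, -0.02] [0.0, -0.0, 0.0]
[0.0, -0.03, -0.02] [0.01, -0.0, 0.01]
end [ 0.5594 -0.3661  0.0653]
```

View pics/w4.png

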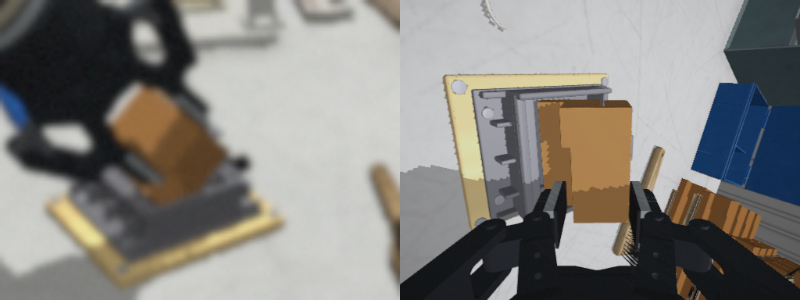

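The cover is down between the side walls with no contact force, and its lip sits just in front of the ledge edge. Next is sliding it under.

>>> drive_tool --steps '[{"translation": [0,-0.04,-0.02],"angular": [0,0,0],"gripper": 0},{"translation": [0,-0.04,-0.02],"angular": [0,0,0],"gripper": 0},{"translation": [0,-0.04,-0.02],"angular": [0,0,0],"gripper": 0},{"translation": [0,-0.04,-0.02],"angular": [0,0,0],"gripper": 0},{"translation": [0,0,0],"angular": [0,0,0],"gripper": 0}]'

```text
t: 16.23
tool_pos: [0.5591, -0.3666, 0.0648]
tool_rot: [1.333, 2.293, 0.858]
contact_force: [-0.4, -0.0, -0.9]
opening: 0.0394
grip_force: 31.4
```

```bash
python3 -c "
from h import *
where()
plan(*hold(-.0305,.0305,41),3)"
```

```text
t 16.225 lip [-29.1  -0.4  31.2] th 41.0 yaw 0.0 F_h [-0.3  0.1 -0.9] grip 0.03942195820390344 q [-0.98  0.26  1.8   0.8   1.16 -1.86]
[0.0, -0.01, -0.0] [0.0, -0.0, 0.0]
[0.0, -0.01, -0.0] [0.0, -0.0, 0.0]
[0.01, -0.02, -0.01] [0.01, -0.0, 0.0]
end [ 0.5577 -0.367   0.0641]
```

>>> drive_tool --steps '[{"translation": [0,-0.015,-0.012],"angular": [0,0,0],"gripper": 0},{"translation": [0,-0.015,-0.012],"angular": [0,0,0],"gripper": 0},{"translation": [0,0,0],"angular": [0,0,0],"gripper": 0}]'

```text
t: 16.6
tool_pos: [0.5579, -0.3673, 0.0649]
tool_rot: [1.333, 2.293, 0.858]
contact_force: [0.7, 0.6, -1.3]
opening: 0.0395
grip_force: 31.4
```

```bash
python3 -c "
from h import *
where()
p,R=hold(-.0300,.0305,41)
plan(*hold(-.0300,.0305,12),16)"
```

```text
t 16.6 lip [-30.5  -0.4  31.2] th 41.0 yaw 0.1 F_h [ 0.9  0.2 -1.3] grip 0.039514240880268156 q [-0.98  0.26  1.8   0.8   1.16 -1.86]
[0.0, 0.0, 0.03] [0.23, -0.0, 0.0]
[0.0, 0.0, 0.03] [0.23, -0.0, 0.0]
[0.0, 0.0, 0.03] [0.23, -0.0, 0.0]
[0.0, 0.0, 0.03] [0.23, -0.0, 0.0]
[0.0, 0.01, 0.03] [0.23, -0.0, 0.0]
[0.0, 0.01, 0.03] [0.23, -0.0, 0.0]
[0.0, 0.01, 0.03] [0.23, -0.0, 0.0]
[0.0, 0.01, 0.03] [0.22, -0.0, 0.0]
[0.0, 0.01, 0.03] [0.23, -0.0, 0.0]
[0.0, 0.01, 0.03] [0.22, -0.0, 0.0]
[0.0, 0.01, 0.03] [0.23, -0.0, 0.0]
[0.0, 0.01, 0.03] [0.22, -0.0, 0.0]
[0.0, 0.01, 0.03] [0.23, -0.0, 0.0]
[0.0, 0.02, 0.03] [0.22, -0.0, 0.0]
[0.0, 0.02, 0.04] [0.23, -0.0, 0.0]
[0.01, 0.02, 0.03] [0.22, -0.0, 0.01]
end [ 0.5702 -0.3598  0.0498]
```

>>> drive_tool --steps '[{"translation": [0,0,0.03],"angular": [0.23,0,0],"gripper": 0},{"translation": [0,0,0.03],"angular": [0.23,0,0],"gripper": 0},{"translation": [0,0,0.03],"angular": [0.23,0,0],"gripper": 0},{"translation": [0,0,0.03],"angular": [0.23,0,0],"gripper": 0},{"translation": [0,0.01,0.03],"angular": [0.23,0,0],"gripper": 0},{"translation": [0,0.01,0.03],"angular": [0.23,0,0],"gripper": 0},{"translation": [0,0,0],"angular": [0,0,0],"gripper": 0}]'

```text
t: 17.48
tool_pos: [0.5627, -0.3646, 0.0598]
tool_rot: [1.409, 2.427, 0.649]
contact_force: [-0.2, -0.3, 0.2]
opening: 0.0395
grip_force: 31.4
```

```bash
python3 -c "
from h import *
where()
plan(*hold(-.0300,.0305,14),8)"
```

```text
t 17.475 lip [-31.1  -0.5  30.8] th 30.0 yaw 0.1 F_h [-0.3 -0.2  0.2] grip 0.039530246458592794 q [-0.9   0.25  1.77  0.58  1.11 -1.68]
[0.0, 0.01, 0.04] [0.25, -0.0, 0.0]
[0.0, 0.01, 0.04] [0.25, -0.0, 0.0]
[0.0, 0.01, 0.03] [0.25, -0.0, 0.0]
[0.0, 0.01, 0.03] [0.25, -0.0, 0.0]
[0.0, 0.01, 0.04] [0.25, 0.0, 0.0]
[0.0, 0.01, 0.03] [0.25, 0.0, 0.01]
[0.01, 0.02, 0.04] [0.25, 0.0, 0.0]
[0.0, 0.02, 0.03] [0.25, 0.0, 0.01]
end [ 0.5696 -0.3602  0.051 ]
```

>>> drive_tool --steps '[{"translation": [0,0.01,0.04],"angular": [0.25,0,0],"gripper": 0},{"translation": [0,0.01,0.04],"angular": [0.25,0,0],"gripper": 0},{"translation": [0,0.01,0.03],"angular": [0.25,0,0],"gripper": 0},{"translation": [0,0.01,0.03],"angular": [0.25,0,0],"gripper": 0},{"translation": [0,0,0],"angular": [0,0,0],"gripper": 0}]'

```text
t: 18.1
tool_pos: [0.5659, -0.3626, 0.0552]
tool_rot: [1.461, 2.515, 0.489]
contact_force: [0.7, 0.7, -0.8]
opening: 0.0392
grip_force: 31.4
```

>>> drive_tool --steps '[{"translation": [0,0.01,0.04],"angular": [0.25,0,0],"gripper": 0},{"translation": [0,0.01,0.03],"angular": [0.25,0,0],"gripper": 0},{"translation": [0,0.02,0.04],"angular": [0.25,0,0],"gripper": 0},{"translation": [0,0.02,0.03],"angular": [0.25,0,0],"gripper": 0},{"translation": [0,0,0],"angular": [0,0,0],"gripper": 0}]'

```text
t: 18.73
tool_pos: [0.5693, -0.3607, 0.0505]
tool_rot: [1.508, 2.596, 0.32]
contact_force: [0.7, 0.3, -0.4]
opening: 0.0396
grip_force: 31.4
```

Run:
```python
from h import *
where()
im=ctrl.get_image("wrist"); a=ctrl.get_image("side")
save({"color":np.hstack([cv2.resize(a["color"][180:270,205:325],(400,300)),cv2.resize(im["color"],(400,300))])},"w5.png")
W=cloud(im); h=(W-HP)@HR; C=im["color"].astype(int); r,g,b=C[...,0],C[...,1],C[...,2]
br=(r>b+40)&(np.abs(h[...,0])<.05)&(np.abs(h[...,1])<.045)&(h[...,2]>.015)&(h[...,2]<.09)
for nm,m in(("block",br&(h[...,0]>-.012)),("lip",br&(h[...,0]<-.02))):
    P=h[m]; f=np.linalg.lstsq(np.c_[P[:,:2],np.ones(len(P))],P[:,2],rcond=None)[0]; print(nm,len(P),(np.percentile(P,[1,50,99],axis=0)*1e3).round(1).tolist(),np.degrees(np.arctan(f[0])))
plan(*hold(-.0300,.0305,10),3)
```

```text
t 18.725 lip [-30.4  -0.2  30. ] th 14.0 yaw 0.1 F_h [ 0.8 -0.1 -0.4] grip 0.03956519262130621 q [-0.77  0.28  1.7   0.26  1.11 -1.4 ]
block 12281 [[-11.7, -35.5, 34.8], [4.2, 4.4, 61.4], [21.5, 36.0, 66.2]] 18.9322838736847
lip 1057 [[-24.7, -22.8, 27.8], [-22.4, 9.8, 32.6], [-20.0, 35.9, 34.4]] 13.151406876418179
[0.0, 0.01, 0.02] [0.17, -0.0, 0.0]
[0.0, 0.02, 0.02] [0.17, -0.0, 0.0]
[0.01, 0.01, 0.02] [0.16, -0.01, 0.0]
end [ 0.5706 -0.3595  0.0484]
```

View pics/w5.png

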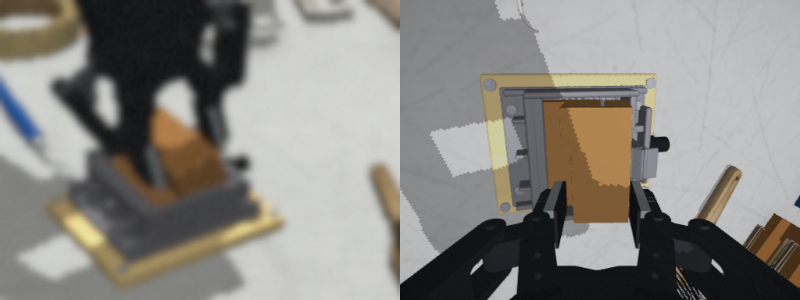

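The cover is hooked at 14° with no force, the ledge over the lip, and the pad beside the catch, not on it. I'll swing down to 10°, let go and retract.

>>> drive_tool --steps '[{"translation": [0,0.01,0.02],"angular": [0.17,0,0],"gripper": 0},{"translation": [0,0.02,0.02],"angular": [0.17,0,0],"gripper": 0},{"translation": [0,0.01,0.02],"angular": [0.16,0,0],"gripper": 0},{"translation": [0,0,0],"angular": [0,0,0],"gripper": 0}]'

```text
t: 19.32
tool_pos: [0.5707, -0.3603, 0.0487]
tool_rot: [1.53, 2.635, 0.227]
contact_force: [-4.4, -1.9, 0.8]
opening: 0.0398
grip_force: 31.7
```

>>> drive_tool --steps '[{"translation": [0,0,0],"angular": [0,0,0],"gripper": 0.6},{"translation": [0,0,0],"angular": [0,0,0],"gripper": 0.6},{"translation": [0,0,0],"angular": [0,0,0],"gripper": 0.6},{"translation": [0,0,-0.3],"angular": [0,0,0],"gripper": 0.6},{"translation": [0,0,-0.7],"angular": [0,0,0],"gripper": 0.6},{"translation": [0,0,-0.8],"angular": [0,0,0],"gripper": 0.3},{"translation": [0,0,0],"angular": [0,0,0],"gripper": 0}]'

```text
t: 20.2
tool_pos: [0.5619, -0.3679, 0.1246]
tool_rot: [1.527, 2.626, 0.227]
contact_force: [1.1, 0.2, -0.3]
opening: 0.0156
grip_force: 0.0
```

```bash
cat >> h.py <<'E'
def look(n=None):
    im=ctrl.get_image("wrist")
    if n: save({"color":im["color"]},n)
    W=cloud(im); h=(W-HP)@HR; C=im["color"].astype(int); r,g,b=C[...,0],C[...,1],C[...,2]
    br=(r>b+40)&(np.abs(h[...,0])<.05)&(np.abs(h[...,1])<.045)&(h[...,2]>.015)&(h[...,2]<.09)
    for nm,m in(("block",br&(h[...,0]>-.010)&(h[...,2]>.042)),("lip",br&(h[...,0]<-.015)&(h[...,2]<.042))):
        P=h[m]; f=np.linalg.lstsq(np.c_[P[:,:2],np.ones(len(P))],P[:,2],rcond=None)[0]; print(nm,len(P),(np.percentile(P,[1,50,99],axis=0)*1e3).round(1).tolist(),"tilt",np.degrees(np.arctan(f[:2])).round(1),"z@x26",((f[0]*.026+f[2])*1e3).round(1))
    c=(h[...,2]>.056)&(h[...,2]<.066)&(h[...,0]>.02)&(np.abs(h[...,1])<.014)&(r<b+25)&(h[...,0]<.06); print("catch",c.sum(),(np.percentile(h[c],[2,50,98],axis=0)*1e3).round(1).tolist() if c.any() else 0)
E
python3 -c "
from h import *
where(); look('w6.png')
p=HP+HR@[.014,0,.085]; print(p); plan(p,down(29.6),5)"
```

```text
t 20.2 lip [-41.6  -3.1 106.2] th 10.1 yaw 0.1 F_h [ 1.1 -0.4 -0.3] grip 0.015568849311261837 q [-0.76  0.2   1.65  0.18  1.24 -1.33]
block 5019 [[-9.5, -36.0, 49.3], [7.2, 2.7, 55.6], [24.4, 35.3, 58.0]] tilt [ 5.2 -0.5] z@x26 57.2
lip 1250 [[-24.8, -36.4, 29.4], [-19.9, 1.9, 31.3], [-15.1, 35.4, 33.0]] tilt [ 6.2 -0. ] z@x26 36.2
catch 636 [[26.1, -9.9, 56.4], [33.2, -0.1, 60.2], [41.1, 9.1, 62.3]]
[ 0.56767293 -0.33658481  0.085     ]
[0.12, 0.07, 0.2] [0.25, 0.01, 0.0]
[0.12, 0.08, 0.2] [0.25, 0.0, 0.0]
[0.11, 0.08, 0.19] [0.25, 0.01, 0.0]
[0.12, 0.09, 0.19] [0.25, 0.0, 0.0]
[0.11, 0.1, 0.2] [0.26, 0.01, 0.01]
end [ 0.5677 -0.3366  0.0848]
```

```bash
python3 -c "
from h import *
p=HP+HR@[.012,0,.085]; plan(p,down(-60.4),14)"
```

```text
[0.04, 0.02, 0.07] [0.07, -0.07, 0.8]
[0.04, 0.02, 0.07] [0.07, -0.07, 0.8]
[0.05, 0.01, 0.07] [0.07, -0.07, 0.8]
[0.05, 0.01, 0.07] [0.07, -0.07, 0.8]
[0.05, 0.0, 0.07] [0.07, -0.07, 0.8]
[0.05, -0.0, 0.07] [0.07, -0.07, 0.8]
[0.05, -0.01, 0.07] [0.07, -0.07, 0.8]
[0.05, -0.01, 0.07] [0.07, -0.07, 0.8]
[0.05, -0.02, 0.07] [0.08, -0.07, 0.8]
[0.05, -0.02, 0.06] [0.07, -0.07, 0.8]
[0.05, -0.03, 0.07] [0.08, -0.07, 0.81]
[0.04, -0.03, 0.06] [0.07, -0.07, 0.8]
[0.04, -0.03, 0.07] [0.08, -0.07, 0.81]
[0.04, -0.04, 0.06] [0.07, -0.07, 0.8]
end [ 0.5658 -0.3375  0.085 ]
```

>>> drive_tool --steps '[{"translation": [0.04,0.02,0.07],"angular": [0.07,-0.07,0.8],"gripper": 0},{"translation": [0.04,0.02,0.07],"angular": [0.07,-0.07,0.8],"gripper": 0},{"translation": [0.05,0.01,0.07],"angular": [0.07,-0.07,0.8],"gripper": 0},{"translation": [0.05,0.01,0.07],"angular": [0.07,-0.07,0.8],"gripper": 0},{"translation": [0.05,0,0.07],"angular": [0.07,-0.07,0.8],"gripper": 0},{"translation": [0.05,0,0.07],"angular": [0.07,-0.07,0.8],"gripper": 0},{"translation": [0.05,-0.01,0.07],"angular": [0.07,-0.07,0.8],"gripper": 0},{"translation": [0.05,-0.01,0.07],"angular": [0.07,-0.07,0.8],"gripper": 0}]'

```text
t: 21.25
tool_pos: [0.5621, -0.3483, 0.0961]
tool_rot: [2.571, 1.735, 0.108]
contact_force: [-0.5, 1.1, -1.0]
opening: 0.0004
grip_force: 0.0
```

>>> drive_tool --steps '[{"translation": [0.05,-0.02,0.07],"angular": [0.08,-0.07,0.8],"gripper": 0},{"translation": [0.05,-0.02,0.06],"angular": [0.07,-0.07,0.8],"gripper": 0},{"translation": [0.05,-0.03,0.07],"angular": [0.08,-0.07,0.81],"gripper": 0},{"translation": [0.04,-0.03,0.06],"angular": [0.07,-0.07,0.8],"gripper": 0},{"translation": [0.04,-0.03,0.07],"angular": [0.08,-0.07,0.81],"gripper": 0},{"translation": [0.04,-0.04,0.06],"angular": [0.07,-0.07,0.8],"gripper": 0},{"translation": [0,0,0],"angular": [0,0,0],"gripper": 0}]'

```text
t: 22.12
tool_pos: [0.5642, -0.3355, 0.0807]
tool_rot: [-3.031, -0.805, 0.006]
contact_force: [0.0, 0.3, 0.3]
opening: 0.0
grip_force: 0.0
```

```bash
python3 -c "
from h import *
o=ctrl.get_obs(); print(HR.T@(o['tool_pos']-HP),o['opening'],o['q'].round(2)); plan(HP+HR@[.012,0,.063],down(-60.4),4)"
```

```text
[0.01147917 0.00266392 0.08070532] 2.4339269487783212e-05 [-0.65  0.26  1.65  0.    1.24  0.4 ]
[0.0, 0.02, 0.11] [-0.01, 0.0, 0.0]
[0.0, 0.02, 0.11] [-0.01, 0.01, 0.01]
[0.01, 0.01, 0.11] [-0.01, 0.0, 0.0]
[0.0, 0.02, 0.11] [-0.02, 0.01, 0.01]
end [ 0.5658 -0.3377  0.0631]
```

>>> drive_tool --steps '[{"translation": [0,0.02,0.11],"angular": [-0.01,0,0],"gripper": 0},{"translation": [0,0.02,0.11],"angular": [-0.01,0.01,0.01],"gripper": 0},{"translation": [0.01,0.01,0.11],"angular": [-0.01,0,0],"gripper": 0},{"translation": [0,0.02,0.11],"angular": [-0.02,0.01,0.01],"gripper": 0},{"translation": [0,0,0.08],"angular": [0,0,0],"gripper": 0},{"translation": [0,0,0],"angular": [0,0,0],"gripper": 0}]'

```text
t: 22.88
tool_pos: [0.5664, -0.3385, 0.0614]
tool_rot: [3.036, 0.799, 0.003]
contact_force: [-0.2, 0.7, -1.1]
opening: 0.0001
grip_force: 0.0
```

>>> drive_tool --steps '[{"translation": [0,0,0.05],"angular": [0,0,0],"gripper": 0},{"translation": [0,0,0.05],"angular": [0,0,0],"gripper": 0},{"translation": [0,0,0],"angular": [0,0,0],"gripper": 0}]'

```text
t: 23.25
tool_pos: [0.5665, -0.3386, 0.0576]
tool_rot: [3.036, 0.799, 0.003]
contact_force: [-0.6, 0.5, -0.2]
opening: -0.0001
grip_force: 0.0
```

>>> drive_tool --steps '[{"translation": [0,0,0.03],"angular": [0,0,0],"gripper": 0},{"translation": [0,0,0.03],"angular": [0,0,0],"gripper": 0},{"translation": [0,0,0],"angular": [0,0,0],"gripper": 0}]'

```text
t: 23.62
tool_pos: [0.567, -0.3388, 0.0562]
tool_rot: [3.035, 0.799, 0.005]
contact_force: [-0.8, 1.1, 5.0]
opening: -0.0001
grip_force: 2.4
```

>>> drive_tool --steps '[{"translation": [0,0,0.02],"angular": [0,0,0],"gripper": 0},{"translation": [0,0,0.02],"angular": [0,0,0],"gripper": 0},{"translation": [0,0,0],"angular": [0,0,0],"gripper": 0}]'

```text
t: 24.0
tool_pos: [0.5675, -0.3385, 0.0549]
tool_rot: [3.035, 0.799, 0.007]
contact_force: [-0.2, 2.1, 5.5]
opening: 0.0002
grip_force: 2.9
```

>>> drive_tool --steps '[{"translation": [0,0,0.02],"angular": [0,0,0],"gripper": 0},{"translation": [0,0,0.02],"angular": [0,0,0],"gripper": 0},{"translation": [0,0,0],"angular": [0,0,0],"gripper": 0}]'

```text
t: 24.38
tool_pos: [0.5667, -0.3388, 0.0521]
tool_rot: [3.035, 0.799, 0.004]
contact_force: [-0.1, 0.2, 1.6]
opening: -0.0001
grip_force: 0.4
```

>>> drive_tool --steps '[{"translation": [0,0,0.02],"angular": [0,0,0],"gripper": 0},{"translation": [0,0,0.01],"angular": [0,0,0],"gripper": 0},{"translation": [0,0,0],"angular": [0,0,0],"gripper": 0}]'

```text
t: 24.75
tool_pos: [0.5668, -0.3388, 0.052]
tool_rot: [3.035, 0.799, 0.004]
contact_force: [-2.3, 1.1, 7.3]
opening: 0.0001
grip_force: 3.8
```

The force dropped at 52 mm, so it has snapped. Retracting straight up to check.

>>> drive_tool --steps '[{"translation": [0,0,-0.2],"angular": [0,0,0],"gripper": 0},{"translation": [0,0,-0.8],"angular": [0,0,0],"gripper": 0},{"translation": [0,0,-1],"angular": [0,0,0],"gripper": 0},{"translation": [0,0,-1],"angular": [0,0,0],"gripper": 0},{"translation": [0,0,-1],"angular": [0,0,0],"gripper": 0},{"translation": [0,0,0],"angular": [0,0,0],"gripper": 0},{"translation": [0,0,0],"angular": [0,0,0],"gripper": 0}]'

```text
t: 25.62
tool_pos: [0.5656, -0.3382, 0.2099]
tool_rot: [3.036, 0.799, 0.002]
contact_force: [-0.3, 0.7, -1.1]
opening: -0.0002
grip_force: 0.0
```

```bash
python3 -c "
from h import *
look('w7.png'); print(ctrl.get_obs()['t'])
s=ctrl.get_image('scene'); W=cloud(s); C=s['color'].astype(int); r,g,b=C[...,0],C[...,1],C[...,2]
rep(W,'tool',(b>r+40)&(b>g+15)&(np.hypot(W[...,0]-.45,W[...,1]+.2)<.1))"
```

```text
block 2022 [[-8.9, -34.7, 44.4], [6.8, 8.4, 52.3], [27.3, 34.8, 53.9]] tilt [-1.6 -0.1] z@x26 51.7
lip 626 [[-27.0, -36.5, 28.9], [-21.9, -5.9, 30.5], [-15.1, 34.6, 31.9]] tilt [-0.2  0.1] z@x26 30.2
catch 339 [[25.8, -10.0, 56.2], [35.2, -0.5, 60.4], [41.9, 9.0, 62.3]]
25.675
tool 158 z 0.0142 c [ 439.1 -192.5] [ 11.  112.4] 23.7 mean [ 0.4365 -0.1874  0.014 ]
```

View pics/w7.png

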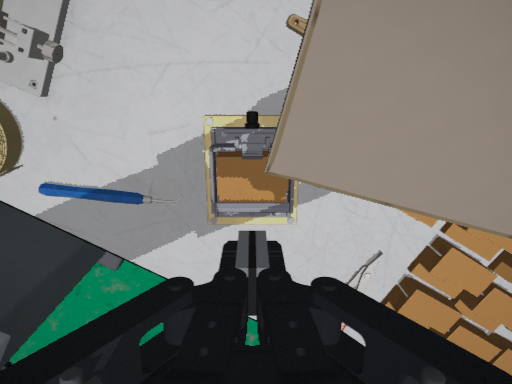

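The cover sits level at (252,175), top at 52 mm and lip at 30 mm. The catch at (252,145) is back over its edge with the nose at x ≈ 25.8 mm, and the tool lies flat at (90,193). Handing in.

```bash
python3 -c "
from station import ctrl
print(ctrl.finish_job())"
```

```text
the job is handed in; nothing more can be done
None
```

The deburring tool lies flat on the bench, and the cover is hooked under the ledge, snapped under the spring catch and released; I handed the job in at about 26 s, and no verdict came back.

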